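# Clamp the sole pattern in its jig

### The arm

A 6-joint arm with a two-finger parallel gripper is mounted at the origin on the work surface. World frame = base frame: x ahead of the robot, y to its left, z up, the work surface at z = 0. Lengths are in m, angles in rad, forces in N, time in s.
With the tool pointing down it reaches from about 0.4 to 0.825 m from the base axis. Payload 7 kg.
Tool frame: the origin (TCP) lies midway between the tips of the shut fingers; the grasp point (between the pads) lies 19 mm behind it; z points along the fingers, y is the line along which they close (so a half turn about z gives the same grasp; the last joint's range is limited). The gripper opens to 85 mm and grips with 20 to 120 N. Pads are 22 mm wide; open, the fingers measure 114 mm over their backs; the gripper's body (76 mm by 85 mm) begins 54 mm behind the grasp point. The pads swing forward as they close: fully open they stand 13 mm farther back than shut.
Start: joints at [-1.018, 0.359, 0.012, 0, -1.224, -0.288], TCP at [0.177, -0.651, 0.231] pointing down, gripper open.
Joint ranges: [-3.07, 3.07], [-1.43, 2.12], [-1.02, 1.25], [-3.03, 1.67], [-3.05, -0], [-3.03, 3.03]. Speed limits (rad/s): [2.39, 2.39, 3.01, 3.14, 3.14, 3.14].

### API

Orientations are given as a unit quaternion [w, x, y, z].
In Python, from workcell import manip gives the robot as it stands.
- The arm moves only by the tool step_arm, never from a script. Its argument "series" is a list of rows, each an object with "dp": the shift along the tool's x, y, z in m, a list of three; "twist": the turn, a rotation vector about the tool's x, y, z in rad, a list of three; "gripper": the opening in per cent of the stroke, from 0 (shut) to 100 (fully open). In form: [{"dp": [tx, ty, tz], "twist": [rx, ry, rz], "gripper": gripper}, ...]. A call has 1 to 20 rows; each row shifts and turns the commanded pose from where the row before left it, along the tool's axes as they then stand; what a row does not reach is not made up. A row lasts 1/10 s, in which the tool goes at most 50 mm and 8.59 degrees, less where a joint would pass 70% of its speed; a pose out of reach is approached as far as the arm can. A call with a gripper value outside its range is refused whole. The fingers move at their own pace and stop on an object; "force" is the grip in N (left out, the last holds). Time passes only in rows, so rows that do not move let the fingers close. It gives the time, the measured TCP pose, the force, the opening and the grip force at its end, in the units of the state.
- manip.sense(): the state, without advancing time (a new reading comes with each control period).
- manip.grab_frame(name): name is "scene" or "top"; returns a dict with "color" (400x640x3 uint8, blue, green, red), "vertical_fov" (degrees; the focal length in pixels is half the picture's height over the tangent of half this angle, whatever the lens; pixels are square), "cx", "cy" (the principal point, pixels), "rvec" (rotation vector, rad) and "tvec" (3), from world to camera coordinates, as OpenCV has them. Camera axes: x right, y down, z forward; pixel columns grow to the right and rows downward; lengths in m; the calibration is good to about 2 mm. A picture is of the moment at which its call begins. There is no depth.
- manip.finish_job(): hands the job in; it is judged then, once.
The state is a dict: "time": time; "joints": joint angles; "joint_vel": joint speeds; "tau": joint torques, N m; "tool_pos": TCP position; "tcp_rot": TCP orientation; "wrist_force": force on the tool from outside, world axes, zero at the start; "moment": the same for the moment, N m; "opening": opening from 0.0 (shut) to 1.0 (fully open); "grip_force": force on a finger pad.
Only numpy, scipy, OpenCV 4.12 (cv2) and the standard library are available. Lean on these libraries where they do the work, as an engineer would, in place of code of your own. Each camera call takes 0.05 s, during which the arm holds its last target. There are 200 camera calls.

### The job

Clamp the sole pattern down in its jig by pushing only, without pinching the strap or the lever: with the outside of a finger, swing the steel strap over the pattern until it is against its stop, and then push the cam lever on the strap fully down so that the rubber pad holds the pattern. Do not press the lever before the strap is over, pick nothing up, leave the pattern where it lies and do not disturb the tin, the awl or the wooden block.

Things in the scene. Friction and masses are not known exactly. Their poses are not given: they have to be found in the camera images.
- jig: Fixed plywood base plate 220 (x) by 300 (y) by 18 mm on the bench; origin at the centre of its underside, z up. It may be turned about z. A steel post of radius 15 mm stands on it at x = +85 mm, y = 0 of its own frame (far edge) and carries the strap. At x = -30, y = -142 mm lies a fixed 8 mm high heel stop.
- strap (a joint): Swing of the steel strap about the vertical post, rad. 0 = at its hard stop, pointing along the jig's -x across the pattern; at value q it points along (-cos q, +sin q) in the jig's frame, out to 1.6. Starts at 0.8 to 1.45. Friction about 0.3 N m: it stays where it is left. Push on the flank away from the stop; fingers pressing on the opposite (leading) flank, as in a pinch, are a fault.
- strap_pivot (a point): Point on the post's axis at the strap's mid-height (60 mm above the bench). The strap is a bar 25 mm wide and 20 mm thick, its underside 50 mm and its top 70 mm above the bench, reaching 130 mm from the pivot axis. Round the pivot is an 18 mm radius boss, and a nut reaching 79 mm above the bench.
- strap_mid (a point): Point inside the strap on its centreline, 70 mm out from the pivot axis, at mid-height (60 mm above the bench); moves with the strap. Its flanks lie 12.5 mm to either side. A good place to push: the lever stands 45 mm farther out.
- cam_lever (a joint): Angle of the cam lever, rad: 0 = raised, leaning outward 55 degrees above level; 0.92 = fully down at its stop, 2 degrees above level. Starts at 0 to 0.2. Friction about 0.2 N m: it stays where it is left. Pushed down, it drives the pad below onto the pattern. Push on its upper face; pinching it across its sides or from above and below is a fault.
- lever_pivot (a point): The cam lever's horizontal hinge axis, crossing the strap 115 mm from the post axis, 86 mm above the bench; cheeks beside it reach 92 mm above the bench. Moves with the strap. The lever reaches 92 mm from this axis, pointing away from the post along the strap's length.
- lever_pad (a point): Centre of the upper face of the lever's black grip (38 mm long, 26 mm wide, 10 mm thick), 73 mm from the lever's hinge axis and 5 mm to its upper side; push here. Moves with the lever and the strap; about 94 mm above the bench when fully down, up to 149 mm when raised.
- pad: Rubber pad, radius 12 mm, 7 mm high, under the strap at 115 mm from the post axis; origin at the centre of its underside, 30 mm above the bench while the lever is raised (6 mm above the pattern). Sprung: the lever fully down presses it on the pattern with about 10 N.
- sole: Loose rigid fibreboard sole pattern, about 235 mm long (along y), about 58 to 84 mm wide, 6 mm thick, lying on the jig plate; origin at its underside near the middle. Its top is 24 mm above the bench.
- tin: Loose tin, radius 33 mm, 85 mm high, standing on the bench beside the jig on its -y side; origin under its centre. Leave alone.
- awl: Loose awl with wooden handle, 160 mm long, lying on the bench beside the jig on its +y side; origin under its middle, x along its length. Leave alone.
- block: Loose wooden block 90 x 45 x 30 mm on the bench beside the jig on its -y side; origin under its centre. Leave alone.
Not all that is in view belongs to the job. What is meant by the sole is not green, and is the smaller of those in its own colour.

How it is judged:
On the way, in this order (a step that is already met when the one before it is completed fails the run):
1. the strap is swung over the pattern against its stop, with the lever still raised (value of joint strap below 0.06 rad and value of joint cam_lever below 0.4 rad), for 0.2 s.
2. the cam lever is pushed fully down and the pad presses on the pattern (value of joint cam_lever above 0.8 rad and contact force between pad and sole above 4 N and value of joint strap below 0.08 rad), for 0.2 s.
At the end, for the whole second after the job is handed in: The strap is within 0.08 rad of its stop, the cam lever is down past 0.8 rad of 0.92, the pad presses on the pattern with more than 4 N, the pattern lies within 8 mm of where it started and at rest, and tin, awl and block are within 15 mm of where they were (all of step 2 and distance of sole from where it was at the start of the episode below 0.008 m and linear speed of sole below 0.02 m/s and distance of each of tin, awl, block from where it was at the start of the episode below 0.015 m); the robot touches nothing.
It fails at once if the lever is pressed down before the strap is over the pattern (value of joint cam_lever above 0.45 rad and value of joint strap above 0.15 rad).
It fails at once if the pattern is shifted or lifted (distance of sole from where it was at the start of the episode above 0.012 m).
It fails at once if the tin, the awl or the block is disturbed, lifted or carried (distance of any of tin, awl, block from where it was at the start of the episode above 0.02 m).
It fails at once if the strap or the lever is pinched between the fingers (fingers press on the strap's leading flank with over 5 N, or on both lower halves of the lever at once with over 8 N) (contact force between the fingers and strap_c0 above 5 N or contact force between the fingers and strap_c1 above 5 N or ((contact force between the fingers and cam_lever_c0 above 8 N or contact force between the fingers and cam_lever_c1 above 8 N) and (contact force between the fingers and cam_lever_c2 above 8 N or contact force between the fingers and cam_lever_c3 above 8 N))).
It also fails if it takes over 45 s, if anything falls off the work surface, if the arm or the gripper's body presses on something with over 40 N, if the wrist force passes 120 N, or if a joint passes its speed limit or range.

## Working session

There is one attempt and no reset: what is moved stays moved. The work goes in short steps, Python scripts to look and compute and a tool call to move; the robot and the scene stay as the last step left them, time stands still between calls to the robot, and variables do not carry over. Pictures are saved under pics/ and viewed, at most 10 in all, crops included, and the job is handed in when it is done.

Besides the shell and the picture viewer there is one more tool, called after "Request:" as a command line: name --argument value ..., lists and objects as JSON in quotes. step_arm: Moves the arm, as the interface text tells. Its arguments: {"type":"object","properties":{"series":{"type":"array"},"force":{"type":"number"}},"required":["series"]}

```bash
mkdir -p pics; cat > h.py <<'E'
import numpy as np, cv2
from workcell import manip
def grab(n,fn=None):
    f=manip.grab_frame(n)
    if fn: cv2.imwrite('pics/'+fn,f['color'])
    return f
def K(f):
    F=200/np.tan(np.radians(f['vertical_fov'])/2); return np.array([[F,0,f['cx']],[0,F,f['cy']],[0,0,1.]])
def px2w(f,uv,z):
    R=cv2.Rodrigues(np.array(f['rvec'],float))[0]; t=np.array(f['tvec'],float).ravel()
    c=-R.T@t; d=R.T@np.linalg.inv(K(f))@np.array([*uv,1.])
    return c+d*(z-c[2])/d[2]
def w2px(f,P):
    return cv2.projectPoints(np.array(P,float).reshape(-1,3),np.array(f['rvec'],float),np.array(f['tvec'],float),K(f),None)[0].reshape(-1,2)
E
python3 - <<'E'
from h import *
for n in('scene','top'):
    f=grab(n,n+'0.png'); print({k:v for k,v in f.items() if k!='color'})
print(manip.sense())
E
```

```text
{'vertical_fov': 46.62009675681183, 'cx': 319.9776171656847, 'cy': 195.89502048858057, 'rvec': array([ 1.03349913,  2.60326838, -0.83348291]), 'tvec': array([ 0.33064132, -0.17611809,  1.48433784])}
{'vertical_fov': 57.396383770316426, 'cx': 316.635762644093, 'cy': 198.98544378045213, 'rvec': array([ 2.1277142 , -2.17014036,  0.19775073]), 'tvec': array([0.00273031, 0.48925147, 0.90955901])}
{'time': 0.1, 'joints': array([-1.01787141e+00,  3.59345189e-01,  1.11426496e-02, -3.27317131e-04,
       -1.22411355e+00, -2.88117104e-01]), 'joint_vel': array([ 0.00176979, -0.00028102,  0.00340807,  0.00278905, -0.00180735,
        0.00049035]), 'tau': array([-7.63313674e-04, -5.84767163e+01,  2.94110870e+01,  6.95455715e+00,
       -3.14685043e-03, -1.58900383e-05]), 'tool_pos': array([ 0.17653619, -0.6510471 ,  0.23043123]), 'tcp_rot': array([-1.69738596e-04, -1.31962110e-01,  9.91254458e-01,  7.56497855e-04]), 'wrist_force': array([-0.16845435,  1.10512179, -0.13034235]), 'moment': array([-0.00692371, -0.0178359 ,  0.01001346]), 'grip_force': 0.0, 'opening': 1.0006127078442038}
```

View pics/top0.png

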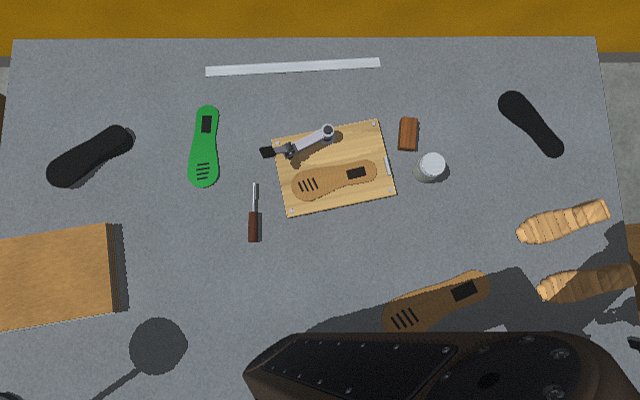

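View pics/scene0.png

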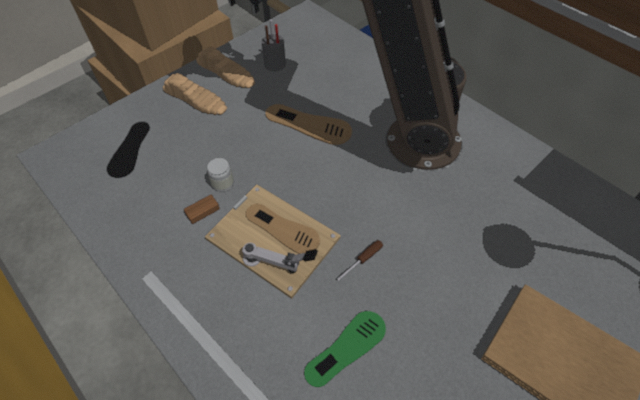

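The top view shows a brown sole in the jig (335,180), a larger brown one near the base (437,300) and a green one (204,146). The one in the jig fits: it is not green, and it is the smaller of the two brown ones. The strap's nut is at (327,130), the lever grip at (267,152), the tin at (431,167), the block at (408,134) and the awl at (253,212). The scene view agrees, with the nut at (249,252) and the grip at (309,256).

```bash
python3 - <<'E'
from h import *
f=grab('top'); 
c=f['color'][95:235,230:460]; cv2.imwrite('pics/crop.png',cv2.resize(c,None,fx=3.4,fy=3.4,interpolation=cv2.INTER_CUBIC))
for n,uv,z in [('c1',(271,139),.018),('c2',(380,119),.018),('c3',(397,195),.018),('c4',(287,217),.018),('nut',(327,130),.079),('leverpiv',(288,151),.09),('grip',(267,152),.149),('tin',(432,160),.085),('block',(408,134),.03),('awl',(253,212),.01)]: print(n,px2w(f,uv,z).round(3))
E
```

```text
c1 [0.66  0.113 0.018]
c2 [ 0.713 -0.187  0.018]
c3 [ 0.5   -0.223  0.018]
c4 [0.446 0.072 0.018]
nut [ 0.662 -0.036  0.079]
leverpiv [0.604 0.063 0.09 ]
grip [0.585 0.109 0.149]
tin [ 0.577 -0.3    0.085]
block [ 0.665 -0.259  0.03 ]
awl [0.462 0.162 0.01 ]
```

View pics/crop.png

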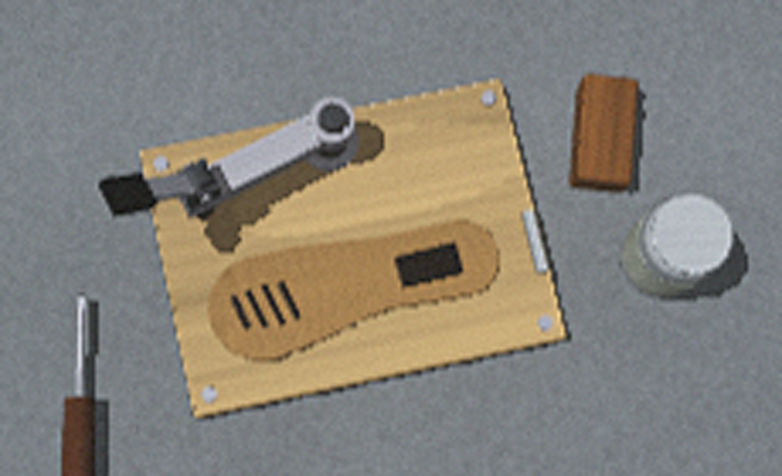

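The crop confirms it: the smaller brown sole lies in the jig, the strap points up-left away from it at q≈1.22, and the lever is raised. The pivot is at about (0.663,-0.038) and the jig yaw is about 0.178. Next I shut the gripper and move to a point above and behind the strap.

Request:
step_arm --series '[{"dp": [-0.0326, 0.0269, 0], "twist": [0, 0, 0], "gripper": 0}, {"dp": [-0.0326, 0.0269, 0], "twist": [0, 0, 0], "gripper": 0}, {"dp": [-0.0326, 0.0269, 0], "twist": [0, 0, 0], "gripper": 0}, {"dp": [-0.0326, 0.0269, 0], "twist": [0, 0, 0], "gripper": 0}, {"dp": [-0.0326, 0.0269, 0], "twist": [0, 0, 0], "gripper": 0}, {"dp": [-0.0326, 0.0269, 0], "twist": [0, 0, 0], "gripper": 0}, {"dp": [-0.0326, 0.0269, 0], "twist": [0, 0, 0], "gripper": 0}, {"dp": [-0.0326, 0.0269, 0], "twist": [0, 0, 0], "gripper": 0}, {"dp": [-0.0326, 0.0269, 0], "twist": [0, 0, 0], "gripper": 0}, {"dp": [-0.0326, 0.0269, 0], "twist": [0, 0, 0], "gripper": 0}, {"dp": [-0.0326, 0.0269, 0], "twist": [0, 0, 0], "gripper": 0}, {"dp": [-0.0326, 0.0269, 0], "twist": [0, 0, 0], "gripper": 0}, {"dp": [-0.0326, 0.0269, 0], "twist": [0, 0, 0], "gripper": 0}, {"dp": [-0.0326, 0.0269, 0], "twist": [0, 0, 0], "gripper": 0}, {"dp": [-0.0326, 0.0269, 0], "twist": [0, 0, 0], "gripper": 0}, {"dp": [-0.0326, 0.0269, 0], "twist": [0, 0, 0], "gripper": 0}, {"dp": [-0.0326, 0.0269, 0], "twist": [0, 0, 0], "gripper": 0}, {"dp": [-0.0326, 0.0269, 0], "twist": [0, 0, 0], "gripper": 0}, {"dp": [-0.0326, 0.0269, 0], "twist": [0, 0, 0], "gripper": 0}, {"dp": [-0.0326, 0.0269, 0], "twist": [0, 0, 0], "gripper": 0}]'

```text
time: 2.15
tool_pos: [0.6657, 0.04, 0.2311]
tcp_rot: [-0.0, -0.132, 0.991, -0.0]
wrist_force: [0.8, -0.7, 0.4]
opening: -0.001
grip_force: 0.0
```

Request:
step_arm --series '[{"dp": [0, 0, 0], "twist": [0, 0, -0.14], "gripper": 0}, {"dp": [0, 0, 0], "twist": [0, 0, -0.14], "gripper": 0}, {"dp": [0, 0, 0], "twist": [0, 0, -0.14], "gripper": 0}, {"dp": [0, 0, 0], "twist": [0, 0, -0.14], "gripper": 0}, {"dp": [0, 0, 0], "twist": [0, 0, -0.14], "gripper": 0}, {"dp": [0, 0, 0], "twist": [0, 0, -0.14], "gripper": 0}, {"dp": [0, 0, 0], "twist": [0, 0, -0.14], "gripper": 0}, {"dp": [0, 0, 0], "twist": [0, 0, -0.14], "gripper": 0}, {"dp": [0, 0, 0], "twist": [0, 0, -0.14], "gripper": 0}, {"dp": [0, 0, 0], "twist": [0, 0, -0.14], "gripper": 0}, {"dp": [0, 0, 0], "twist": [0, 0, -0.14], "gripper": 0}, {"dp": [0, 0, 0], "twist": [0, 0, -0.14], "gripper": 0}, {"dp": [0, 0, 0], "twist": [0, 0, -0.14], "gripper": 0}, {"dp": [0, 0, 0], "twist": [0, 0, 0], "gripper": 0}]'

```text
time: 3.55
tool_pos: [0.6649, 0.0384, 0.231]
tcp_rot: [0.0, 0.864, -0.503, -0.0]
wrist_force: [1.0, -0.2, 1.4]
opening: 0.003
grip_force: 0.0
```

```bash
cat >> h.py <<'E'
def rep():
    from scipy.spatial.transform import Rotation as R
    s=manip.sense(); q=s['tcp_rot']; M=R.from_quat([q[1],q[2],q[3],q[0]]).as_matrix()
    print('t',s['time'],'p',s['tool_pos'].round(4),'F',s['wrist_force'].round(1),'op',round(s['opening'],2),'j',s['joints'].round(2)); print(M.round(3)); return s,M
E
python3 - <<'E'
from h import *
s,M=rep(); print(M.T@(np.array([.666,.039,.231])-s['tool_pos']))
E
```

```text
t 3.55 p [0.6649 0.0384 0.231 ] F [ 1.  -0.2  1.4] op 0.0 j [ 0.35  0.34 -0.01 -0.   -1.22  0.17]
[[ 0.493 -0.87  -0.001]
 [-0.87  -0.493 -0.   ]
 [-0.     0.001 -1.   ]]
[ 2.08823082e-05 -1.22271870e-03 -4.87960982e-05]
```

Request:
step_arm --series '[{"dp": [0, 0, 0.031], "twist": [0, 0, 0], "gripper": 0}, {"dp": [0, 0, 0.031], "twist": [0, 0, 0], "gripper": 0}, {"dp": [0, 0, 0.031], "twist": [0, 0, 0], "gripper": 0}, {"dp": [0, 0, 0.031], "twist": [0, 0, 0], "gripper": 0}, {"dp": [0, 0, 0.031], "twist": [0, 0, 0], "gripper": 0}, {"dp": [0, 0, 0.031], "twist": [0, 0, 0], "gripper": 0}, {"dp": [0, 0, 0], "twist": [0, 0, 0], "gripper": 0}]'

```text
time: 4.25
tool_pos: [0.6619, 0.0376, 0.0406]
tcp_rot: [0.003, 0.862, -0.506, -0.003]
wrist_force: [-0.6, -0.3, -0.7]
opening: 0.002
grip_force: 0.0
```

```bash
python3 - <<'E'
from h import *
s,M=rep()
a=grab('top')['color'][95:235,230:460]; b=grab('scene')['color'][170:310,180:410]
cv2.imwrite('pics/down.png',cv2.resize(np.vstack([a,b]),None,fx=2.1,fy=2.1,interpolation=cv2.INTER_CUBIC))
E
```

```text
t 4.25 p [0.6619 0.0376 0.0406] F [-0.6 -0.3 -0.7] op 0.0 j [ 0.35  0.51 -0.22 -0.   -0.85  0.16]
[[ 0.488 -0.873 -0.008]
 [-0.873 -0.488 -0.002]
 [-0.002  0.008 -1.   ]]
```

View pics/down.png

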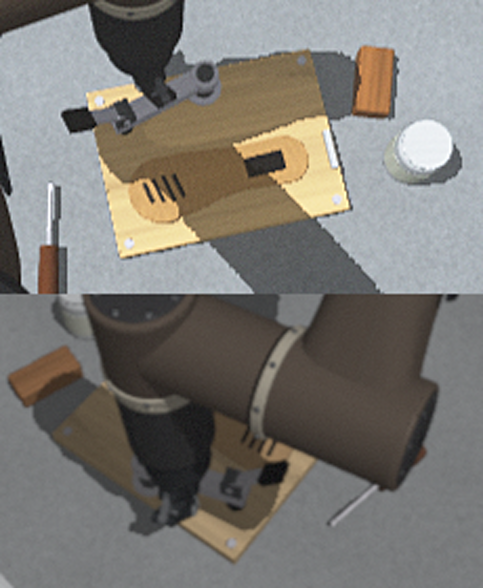

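The finger stands free behind the strap near its middle, clear of the lever. I now push along the arc.

Request:
step_arm --series '[{"dp": [0, 0.004, 0], "twist": [0, 0, 0], "gripper": 0}, {"dp": [0, 0.004, 0], "twist": [0, 0, 0], "gripper": 0}, {"dp": [0, 0.003, 0], "twist": [0, 0, 0], "gripper": 0}, {"dp": [-0.0015, 0.004, 0], "twist": [0, 0, -0.06], "gripper": 0}, {"dp": [-0.0015, 0.004, 0], "twist": [0, 0, -0.06], "gripper": 0}, {"dp": [-0.0015, 0.004, 0], "twist": [0, 0, -0.06], "gripper": 0}, {"dp": [-0.0015, 0.004, 0], "twist": [0, 0, -0.06], "gripper": 0}, {"dp": [-0.0015, 0.004, 0], "twist": [0, 0, -0.06], "gripper": 0}, {"dp": [-0.0015, 0.004, 0], "twist": [0, 0, -0.06], "gripper": 0}, {"dp": [-0.0015, 0.004, 0], "twist": [0, 0, -0.06], "gripper": 0}, {"dp": [-0.0015, 0.004, 0], "twist": [0, 0, -0.06], "gripper": 0}]'

```text
time: 5.45
tool_pos: [0.6251, 0.0223, 0.0469]
tcp_rot: [-0.002, 0.959, -0.283, 0.002]
wrist_force: [0.4, 6.0, 2.6]
opening: -0.0
grip_force: 2.6
```

```bash
python3 - <<'E'
from h import *
s,M=rep()
a=grab('top')['color'][95:235,230:460]; b=grab('scene')['color'][170:310,180:410]
cv2.imwrite('pics/mid.png',cv2.resize(np.vstack([a,b]),None,fx=2.1,fy=2.1,interpolation=cv2.INTER_CUBIC))
E
```

```text
t 5.45 p [0.6251 0.0223 0.0469] F [0.4 6.  2.6] op -0.0 j [ 0.35  0.45 -0.32 -0.   -0.8   0.65]
[[ 0.84  -0.543  0.004]
 [-0.543 -0.84   0.002]
 [ 0.002 -0.004 -1.   ]]
```

View pics/mid.png

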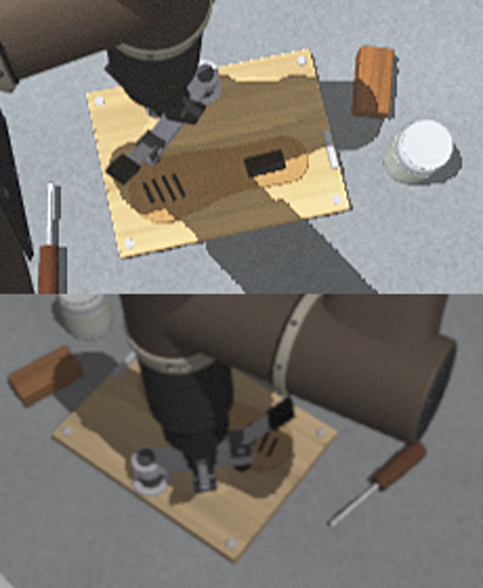

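The strap follows the finger with about 6 N, the lever is still raised, and the pattern and the other items have not moved. About 0.75 rad remains.

Request:
step_arm --series '[{"dp": [-0.0017, 0.004, 0], "twist": [0, 0, -0.06], "gripper": 0}, {"dp": [-0.0017, 0.004, 0], "twist": [0, 0, -0.06], "gripper": 0}, {"dp": [-0.0017, 0.004, 0], "twist": [0, 0, -0.06], "gripper": 0}, {"dp": [-0.0017, 0.004, 0], "twist": [0, 0, -0.06], "gripper": 0}, {"dp": [-0.0017, 0.004, 0], "twist": [0, 0, -0.06], "gripper": 0}, {"dp": [-0.0017, 0.004, 0], "twist": [0, 0, -0.06], "gripper": 0}, {"dp": [-0.0017, 0.004, 0], "twist": [0, 0, -0.06], "gripper": 0}, {"dp": [-0.0017, 0.004, 0], "twist": [0, 0, -0.06], "gripper": 0}, {"dp": [-0.0017, 0.004, 0], "twist": [0, 0, -0.06], "gripper": 0}, {"dp": [-0.0017, 0.004, 0], "twist": [0, 0, -0.06], "gripper": 0}, {"dp": [-0.0017, 0.004, 0], "twist": [0, 0, -0.06], "gripper": 0}, {"dp": [0, 0, 0], "twist": [0, 0, -0.04], "gripper": 0}]'

```text
time: 6.75
tool_pos: [0.5951, -0.0156, 0.0464]
tcp_rot: [-0.0, 0.998, 0.062, 0.001]
wrist_force: [-1.1, 2.7, 2.0]
opening: -0.001
grip_force: 1.5
```

Request:
step_arm --series '[{"dp": [0, 0.002, 0], "twist": [0, 0, -0.02], "gripper": 0}, {"dp": [0, 0.002, 0], "twist": [0, 0, -0.02], "gripper": 0}]'

```text
time: 6.95
tool_pos: [0.5948, -0.0194, 0.0458]
tcp_rot: [-0.0, 0.997, 0.081, 0.0]
wrist_force: [-1.6, 4.7, 4.9]
opening: -0.005
grip_force: 2.4
```

```bash
python3 -c "
from h import *
s,M=rep()
R=s['tool_pos'][:2]-np.array([.663,-.038]); print('along d',-R@M[:2,0],'m',R@M[:2,1])"
```

```text
t 6.95 p [ 0.5948 -0.0194  0.0458] F [-1.6  4.7  4.9] op -0.0 j [ 0.3   0.41 -0.39 -0.   -0.77  1.44]
[[ 0.987  0.162  0.   ]
 [ 0.162 -0.987  0.   ]
 [ 0.    -0.    -1.   ]]
along d 0.06429895086410013 m -0.029377766166044324
```

Request:
step_arm --series '[{"dp": [0, 0.0015, 0], "twist": [0, 0, -0.01], "gripper": 0}, {"dp": [0, 0.0015, 0], "twist": [0, 0, 0], "gripper": 0}]'

```text
time: 7.15
tool_pos: [0.5949, -0.0226, 0.0453]
tcp_rot: [-0.0, 0.996, 0.086, -0.0]
wrist_force: [-3.5, 4.3, 2.8]
opening: -0.001
grip_force: 2.5
```

Request:
step_arm --series '[{"dp": [0, 0.0015, 0], "twist": [0, 0, 0], "gripper": 0}, {"dp": [0, 0.0015, 0], "twist": [0, 0, 0], "gripper": 0}]'

```text
time: 7.35
tool_pos: [0.5951, -0.0256, 0.0451]
tcp_rot: [-0.0, 0.996, 0.086, -0.001]
wrist_force: [-3.9, 5.3, 3.5]
opening: -0.001
grip_force: 2.9
```

Request:
step_arm --series '[{"dp": [0, 0.0015, 0], "twist": [0, 0, 0], "gripper": 0}, {"dp": [0, 0.0015, 0], "twist": [0, 0, 0], "gripper": 0}]'

```text
time: 7.55
tool_pos: [0.5952, -0.0263, 0.0451]
tcp_rot: [-0.001, 0.996, 0.086, -0.001]
wrist_force: [-10.6, 26.4, 9.6]
opening: -0.002
grip_force: 13.8
```

Request:
step_arm --series '[{"dp": [0, 0.001, 0], "twist": [0, 0, 0], "gripper": 0}, {"dp": [0, 0, 0], "twist": [0, 0, 0], "gripper": 0}]'

```text
time: 7.75
tool_pos: [0.5952, -0.0263, 0.0452]
tcp_rot: [-0.002, 0.996, 0.086, -0.001]
wrist_force: [-10.3, 23.6, 8.1]
opening: -0.001
grip_force: 12.8
```

```bash
python3 - <<'E'
from h import *
s,M=rep()
a=grab('top')['color'][95:235,230:460]; b=grab('scene')['color'][170:310,180:410]
cv2.imwrite('pics/stop.png',cv2.resize(np.vstack([a,b]),None,fx=2.1,fy=2.1,interpolation=cv2.INTER_CUBIC))
E
```

```text
t 7.75 p [ 0.5952 -0.0263  0.0452] F [-10.3  23.6   8.1] op -0.0 j [ 0.28  0.41 -0.38 -0.01 -0.78  1.47]
[[ 0.985  0.171 -0.002]
 [ 0.171 -0.985  0.004]
 [-0.001 -0.004 -1.   ]]
```

View pics/stop.png

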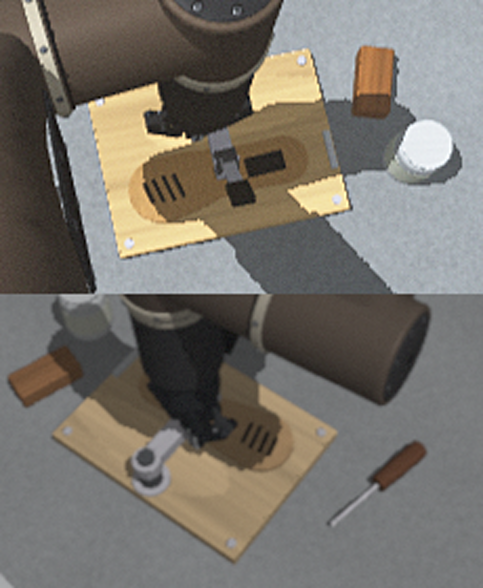

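The force jumped to 26 N: the strap is against its stop, held there for over 0.2 s, and lies across the pattern with the lever raised. I back off, rise and move over the lever.

Request:
step_arm --series '[{"dp": [0, -0.01, 0], "twist": [0, 0, 0], "gripper": 0}, {"dp": [0, -0.01, 0], "twist": [0, 0, 0], "gripper": 0}, {"dp": [0, -0.01, 0], "twist": [0, 0, 0], "gripper": 0}, {"dp": [0, 0, -0.03], "twist": [0, 0, 0], "gripper": 0}, {"dp": [0, 0, -0.03], "twist": [0, 0, 0], "gripper": 0}, {"dp": [0, 0, -0.03], "twist": [0, 0, 0], "gripper": 0}, {"dp": [0, 0, -0.03], "twist": [0, 0, 0], "gripper": 0}, {"dp": [0, 0, -0.03], "twist": [0, 0, 0], "gripper": 0}, {"dp": [0, 0, 0], "twist": [0, 0, 0], "gripper": 0}]'

```text
time: 8.75
tool_pos: [0.5938, 0.0003, 0.2]
tcp_rot: [-0.0, 0.996, 0.087, 0.004]
wrist_force: [-1.4, 0.2, -0.9]
opening: -0.003
grip_force: 0.0
```

```bash
python3 - <<'E'
from h import *
s,M=rep()
f=grab('top'); g=grab('scene')
# candidate strap line + pad points, for overlay
p=np.array([.663,-.037]); d=np.array([-.985,-.171])
P=[[*(p+r*d),z] for r,z in((0,.079),(.115,.092),(.153,.149))]
ims=[]
for F,(y,x) in((f,(95,230)),(g,(170,180))):
    im=cv2.resize(F['color'][y:y+140,x:x+230],None,fx=2.1,fy=2.1,interpolation=cv2.INTER_CUBIC)
    for u in w2px(F,P): cv2.circle(im,tuple(int(v) for v in (u-[x,y])*2.1),2,(0,0,255),-1)
    ims.append(im)
cv2.imwrite('pics/up.png',np.vstack(ims))
E
```

```text
t 8.75 p [5.938e-01 3.000e-04 2.000e-01] F [-1.4  0.2 -0.9] op -0.0 j [ 0.33  0.24 -0.22  0.   -1.09  1.41]
[[ 0.985  0.173  0.007]
 [ 0.173 -0.985  0.001]
 [ 0.007  0.001 -1.   ]]
```

View pics/up.png

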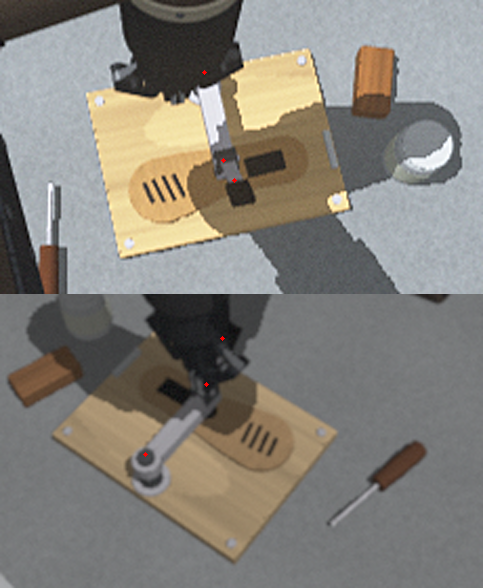

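The strap lies across the pattern at its stop. The grip is at crop (240,192), slightly lower and farther out than a fully raised lever would be.

```bash
python3 - <<'E'
from h import *
s,M=rep(); f=grab('top')
p=np.array([.663,-.037]); d=np.array([-.985,-.171]); n=np.array([.171,-.985])
for name,uv in(('grip',(240,192)),('hinge',(228,163))):
  for z in ((.15,.14,.13) if name=='grip' else (.092,)):
    w=px2w(f,(np.array(uv)/2.1+[230,95]),z)[:2]; print(name,z,w.round(4),'R',((w-p)@d).round(4),'lat',((w-p)@n).round(4))
t=s['tool_pos'][:2]-p; print('tcp R',t@d,'lat',t@n)
E
```

```text
t 8.85 p [5.916e-01 2.000e-04 1.959e-01] F [-0.7  0.1 -0.7] op 0.0 j [ 0.33  0.25 -0.23  0.   -1.09  1.41]
[[ 0.985  0.172  0.001]
 [ 0.172 -0.985  0.   ]
 [ 0.001 -0.    -1.   ]]
grip 0.15 [ 0.4996 -0.0685] R 0.1664 lat 0.0031
grip 0.14 [ 0.5015 -0.0695] R 0.1646 lat 0.0044
grip 0.13 [ 0.5035 -0.0706] R 0.1629 lat 0.0058
hinge 0.092 [ 0.546  -0.0615] R 0.1194 lat 0.0041
tcp R 0.06394607885042083 lat -0.04885930369663782
```

Request:
step_arm --series '[{"dp": [-0.0215, 0.01325, 0], "twist": [0, 0, 0], "gripper": 0}, {"dp": [-0.0215, 0.01325, 0], "twist": [0, 0, 0], "gripper": 0}, {"dp": [-0.0215, 0.01325, 0], "twist": [0, 0, 0], "gripper": 0}, {"dp": [-0.0215, 0.01325, 0], "twist": [0, 0, 0], "gripper": 0}, {"dp": [0, 0, 0.02], "twist": [0, 0, 0], "gripper": 0}, {"dp": [0, 0, 0.02], "twist": [0, 0, 0], "gripper": 0}, {"dp": [0, 0, 0], "twist": [0, 0, 0], "gripper": 0}]'

```text
time: 9.6
tool_pos: [0.5133, -0.0674, 0.1519]
tcp_rot: [0.0, 0.996, 0.086, -0.003]
wrist_force: [0.5, 1.4, -0.0]
opening: 0.002
grip_force: 0.0
```

Request:
step_arm --series '[{"dp": [-0.004, 0, 0.009], "twist": [0, 0, 0], "gripper": 0}, {"dp": [-0.004, 0, 0.005], "twist": [0, 0, 0], "gripper": 0}, {"dp": [-0.004, 0, 0.005], "twist": [0, 0, 0], "gripper": 0}, {"dp": [-0.005, 0, 0.005], "twist": [0, 0, 0], "gripper": 0}, {"dp": [-0.005, 0, 0.005], "twist": [0, 0, 0], "gripper": 0}]'

```text
time: 10.1
tool_pos: [0.4949, -0.0705, 0.1265]
tcp_rot: [-0.0, 0.996, 0.087, 0.001]
wrist_force: [4.1, 1.2, 2.2]
opening: -0.0
grip_force: 1.2
```

```bash
python3 - <<'E'
from h import *
s,M=rep()
p=np.array([.663,-.037]); d=np.array([-.985,-.171]); n=np.array([.171,-.985])
t=s['tool_pos'][:2]-p; print('tcp R',t@d,'lat',t@n)
a=grab('top')['color'][95:235,230:460]; b=grab('scene')['color'][170:310,180:410]
cv2.imwrite('pics/lev.png',cv2.resize(np.vstack([a,b]),None,fx=2.1,fy=2.1,interpolation=cv2.INTER_CUBIC))
E
```

```text
t 10.1 p [ 0.4949 -0.0705  0.1265] F [4.1 1.2 2.2] op -0.0 j [ 0.25  0.17 -0.51  0.   -0.89  1.49]
[[ 0.985  0.173  0.002]
 [ 0.173 -0.985  0.   ]
 [ 0.002  0.    -1.   ]]
tcp R 0.17135059242937 lat 0.004250618461428561
```

View pics/lev.png

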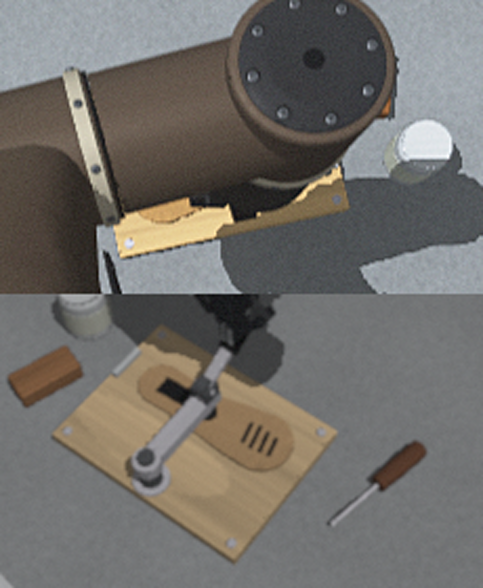

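The finger is on the grip's upper face and in line with the strap, and the lever is turning at about 4 N. I continue down.

Request:
step_arm --series '[{"dp": [-0.004, 0, 0.006], "twist": [0, 0, 0], "gripper": 0}, {"dp": [-0.004, 0, 0.008], "twist": [0, 0, 0], "gripper": 0}, {"dp": [-0.003, 0, 0.007], "twist": [0, 0, 0], "gripper": 0}, {"dp": [-0.002, 0, 0.006], "twist": [0, 0, 0], "gripper": 0}, {"dp": [0, 0, 0.004], "twist": [0, 0, 0], "gripper": 0}]'

```text
time: 10.7
tool_pos: [0.4808, -0.0731, 0.0946]
tcp_rot: [0.0, 0.996, 0.086, -0.001]
wrist_force: [0.4, 0.0, 2.9]
opening: -0.001
grip_force: 1.7
```

Request:
step_arm --series '[{"dp": [0, 0, 0.002], "twist": [0, 0, 0], "gripper": 0}, {"dp": [0, 0, 0.002], "twist": [0, 0, 0], "gripper": 0}, {"dp": [0, 0, 0], "twist": [0, 0, 0], "gripper": 0}]'

```text
time: 11.0
tool_pos: [0.4808, -0.0733, 0.093]
tcp_rot: [0.0, 0.996, 0.087, -0.001]
wrist_force: [-9.8, 3.6, 28.7]
opening: 0.002
grip_force: 14.2
```

The lever is at its stop: 29 N at a height of 93 mm, as expected. I hold briefly, then lift clear.

Request:
step_arm --series '[{"dp": [0, 0, 0], "twist": [0, 0, 0], "gripper": 0}, {"dp": [0, 0, 0], "twist": [0, 0, 0], "gripper": 0}, {"dp": [0, 0, -0.01], "twist": [0, 0, 0], "gripper": 0}, {"dp": [0, 0, -0.03], "twist": [0, 0, 0], "gripper": 0}, {"dp": [0, 0, -0.03], "twist": [0, 0, 0], "gripper": 0}, {"dp": [0, 0, -0.03], "twist": [0, 0, 0], "gripper": 0}, {"dp": [0, -0.04, 0], "twist": [0, 0, 0], "gripper": 0}, {"dp": [0, -0.04, 0], "twist": [0, 0, 0], "gripper": 0}, {"dp": [0, -0.04, 0], "twist": [0, 0, 0], "gripper": 0}, {"dp": [0, -0.04, 0], "twist": [0, 0, 0], "gripper": 0}, {"dp": [0, -0.04, 0], "twist": [0, 0, 0], "gripper": 0}, {"dp": [0, 0, 0], "twist": [0, 0, 0], "gripper": 0}, {"dp": [0, 0, 0], "twist": [0, 0, 0], "gripper": 0}]'

```text
time: 12.3
tool_pos: [0.446, 0.1244, 0.1906]
tcp_rot: [0.0, 0.996, 0.088, -0.001]
wrist_force: [-0.3, -0.2, -0.9]
opening: 0.003
grip_force: 0.0
```

```bash
python3 - <<'E'
from h import *
s,M=rep()
a=grab('top')['color'][95:235,230:460]; b=grab('scene')['color'][170:310,180:410]
cv2.imwrite('pics/end.png',cv2.resize(np.vstack([a,b]),None,fx=2.1,fy=2.1,interpolation=cv2.INTER_CUBIC))
E
```

```text
t 12.3 p [0.446  0.1244 0.1906] F [-0.3 -0.2 -0.9] op 0.0 j [ 0.7   0.04 -0.5  -0.   -1.04  1.05]
[[ 0.985  0.174 -0.002]
 [ 0.174 -0.985 -0.001]
 [-0.002  0.001 -1.   ]]
```

View pics/end.png

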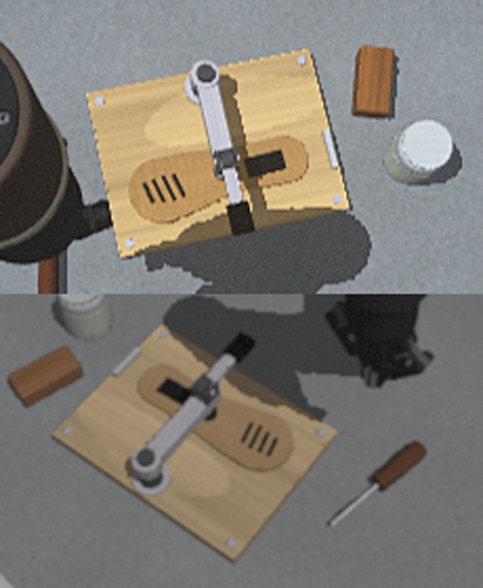

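The strap is at its stop with the lever flat along it (grip at crop (241,217)). The pattern, tin, block and awl are where they were, and the arm is clear, so I hand in.

```bash
python3 -c "
from workcell import manip
print(manip.finish_job())"
```

```text
the job is handed in; nothing more can be done
None
```

The job is handed in: the strap was pushed to its stop and the cam lever fully down, and the last picture shows the pattern, tin, awl and block where they started; the hand-in returned no verdict and I could not measure the pad force directly.

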